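Slide the tin between the salt crocks

TASK

Push the low round steel tin along the counter, through the narrow gap between the two squat salt crocks, until it stands wholly on the round cork mat behind them. Only push it: do not lift or tip it, and do not take it round the outside of the crocks. Leave everything else on the counter where it is, and finish with the hand clear of the tin.

Things in the scene. Friction and masses are not known exactly. Their poses are not given: they have to be found in the camera images.
- tin_center (a point): The low round steel tin with a flat lid, closed, 90 mm across (rim of the lid 91 mm) and 36 mm high, about 0.25 kg, loose on the counter. This point is its centre, 18 mm above its underside. It starts on the side of the crocks away from the mat, up to 40 mm off the line through the gap; its yaw means nothing.
- gap (a point): Middle of the gap between the two white-and-blue salt crocks, at counter height. The crocks are fixed, round, 90 mm across and 52 mm high with wooden lids, their centres 93.5 mm either side of this point along its y; the gap is 97 mm wide. Its x axis points through the gap towards the mat.
- mat (a point): Centre of the round cork mat, 116 mm across, lying flush with the counter (no step to climb), 115 mm beyond the gap along the gap's x axis. Fixed.
- beater_a: One of two stainless beaters, 140 mm long, lying along its x, its head (42 mm across) towards +x; origin on the counter midway along it. Bystander, must stay put.
- beater_b: The other stainless beater, same size and origin, lying. Bystander, must stay put.
- cup: Steel measuring cup, 74 mm across and 50 mm high, flat handle 60 mm long towards its +x. Origin under its centre. Bystander, must stay put.
- spatula: Bamboo spatula 250 mm long, lying flat along its x, handle to -x; origin under its middle. Bystander, must stay put.
- bowl: Green glass mixing bowl, 210 mm across, 90 mm high. Origin under its centre. Bystander, must stay put.
- mixer: White plastic hand mixer, 200 x 75 x 140 mm, standing on its base; origin under its centre. Bystander, must stay put.
- canister: Tall steel canister, 90 mm across, 140 mm high (not the low tin). Origin under its centre. Bystander, must stay put.
Not all that is in view belongs to the job. Leave any blue or turquoise look-alike of the part that bears tin_center alone.

How it is judged:
By the outcome, as a careful person would: the job done as asked, in the order asked, and still so for the second after the job is handed in, with the robot touching nothing.
It also fails if it takes over 48 s, if anything falls off the work surface, if the arm or the gripper's body presses on something with over 40 N, if the wrist force passes 120 N, or if a joint passes its speed limit or range.

ROBOT

A 7-joint arm with a two-finger parallel gripper is mounted at the origin on the work surface. World frame = base frame: x ahead of the robot, y to its left, z up, the work surface at z = 0. Lengths are in m, angles in rad, forces in N, time in s.
With the tool pointing down it reaches from about 0.4 to 0.9 m from the base axis. Payload 5.6 kg.
Tool frame: the origin (TCP) lies midway between the tips of the shut fingers; the grasp point (between the pads) lies 19 mm behind it; y points along the fingers, z is the direction in which the jaws open and shut, and the axes are right-handed (so a half turn about y gives the same grasp; the last joint's range is limited). The gripper opens to 92 mm and grips with 3 to 60 N. Pads are 20 mm wide; open, the fingers measure 128 mm over their backs; the gripper's body (75 mm by 189 mm) begins 69 mm behind the grasp point.
Start: joints at [-1.33, 0.468, -0.012, 1.603, 0.006, 1.071, -0.056], TCP at [0.182, 0.624, 0.215] pointing down, gripper open.
Joint ranges: [-2.53, 2.53], [-0.31, 2.02], [-1.57, 1.55], [0.28, 2.44], [-1.29, 4.43], [0.15, 1.84], [-2.92, 2.92]. Speed limits (rad/s): [2.57, 2.57, 3.14, 3.14, 3.14, 3.14, 3.14].

INTERFACE

Orientations are given as a 3x3 rotation matrix whose columns are the frame's x, y, z axes.
In Python, from station import env, effector, solver, viewer, workorder, search_frame, tip_of gives the robot as it stands. Calls block until the motion is done:
- env.reach(position, orientation): joint-space move of the TCP to a pose.
- env.movel(position, frame=None, rate=0.15): straight line of the TCP; frame=None keeps the orientation; rate is the mean speed in m/s.
- env.goto_joints(angles): joint-space move.
- effector.release() and effector.grasp(squeeze=None): open the fingers fully, or close them until they stop; squeeze is the grip in N (None keeps the last).
- env.pause(seconds).
- solver.inverse_kinematics(position, orientation): joint angles nearest the present ones, or None.
- env.sense(): the state.
- viewer.read_camera(name): name is "scene" or "side" or "wrist"; returns (picture, depth): 420x560x3 uint8, red, green, blue; 420x560 float32, m along the optical axis (not along the pixel's ray), 0 where there is no reading.
- viewer.camera_info(name): a dict with "intrinsics" (3x3 intrinsics, pixels), "eye" and "rotation" of the camera in the world; the wrist camera has in their place "T_tool_cam" (4x4, takes a point from camera to tool coordinates, whose origin is the TCP and whose axes are the tool frame's). Camera axes: x right, y up, looking along -z (the intrinsics and any distortion apply to the point x, -y, -z); pixel columns grow to the right and rows downward; lengths in m; the calibration is good to about 2 mm. A picture is of the moment at which its call begins: read the wrist's pose just before it. camera_info takes no time and is no camera call.
A pose or a line that the arm cannot do raises env.PlanningError and nothing moves.
- workorder.finish_job(): hands the job in, once; it reports no verdict.
Trained networks look in the newest picture that a camera, given by its name, has taken for a name from the list of things; names that differ only in an ending like _2 or _b are one class to them, and where a whole thing is asked for, a point or a joint stands for the part that bears it (a point fixed in the world has none). Each returns a list of dicts, best first, with "score" (0 to 1); they miss things now and then, are a little off and sometimes report something else, mostly with a low value. They report only what shows in the picture. A call takes as long as a camera call. They do not tell look-alikes from the thing itself.
- search_frame(camera, name): "at" ([x, y, z] in m, in world coordinates, good to about 4 mm: the middle of the surface that is visible of it).
- tip_of(camera, name): "at" ([x, y, z] in m, in world coordinates, good to about 4 mm: a listed point, or the origin of a listed thing).
The state is a dict: "t": time; "joint_positions": joint angles; "joint_velocities": joint speeds; "tau": joint torques, N m; "ee_pos": TCP position; "tcp_rot": TCP orientation; "wrist_force": force on the tool from outside, world axes, zero at the start; "moment": the same for the moment, N m; "gripper_width": finger opening in m.
Only numpy, scipy, OpenCV 4.12 (cv2) and the standard library are available. Lean on these libraries where they do the work, as an engineer would, in place of code of your own. Each camera call takes 0.05 s, during which the arm holds its last target.

## Working session

There is one attempt and no reset: what is moved stays moved. The work goes in short steps, each a Python script; the robot and the scene stay as the last script left them, time stands still between calls to the robot, and variables do not carry over. Pictures are saved under pics/ and viewed, and the job is handed in when it is done.

```bash
ls; mkdir -p pics; cat > h.py <<'E'
from station import env, effector, solver, viewer, workorder, search_frame, tip_of
import numpy as np, cv2
np.set_printoptions(precision=4,suppress=True)
def save(n,p): cv2.imwrite('pics/'+n+'.png',cv2.cvtColor(p,cv2.COLOR_RGB2BGR))
def cloud(cam,depth,info=None):
    i=info or viewer.camera_info(cam);K=np.array(i['intrinsics'])
    v,u=np.mgrid[:depth.shape[0],:depth.shape[1]]
    P=np.stack([(u-K[0,2])/K[0,0]*depth,-(v-K[1,2])/K[1,1]*depth,-depth],-1)
    return P@np.array(i['rotation']).T+np.array(i['eye'])
E
python3 - <<'E'
from h import *
s=env.sense();print(s['t'],s['ee_pos'],s['tcp_rot'],s['gripper_width'])
for c in ['scene','side']:
    p,d=viewer.read_camera(c);save(c+'0',p);np.save(c+'0.npy',d)
    print(c,viewer.camera_info(c))
    for n in ['tin_center','gap','mat']:
        print(n,[(np.array(r['at']),round(r['score'],2)) for r in tip_of(c,n)])
    print('tin s',[(np.array(r['at']),round(r['score'],2)) for r in search_frame(c,'tin_center')])
print(env.sense()['t'])
E
```

```text
pics
0.0 [0.1819 0.6234 0.2137] [[ 0.96   -0.0003  0.2801]
 [-0.2801 -0.0017  0.96  ]
 [ 0.0002 -1.     -0.0017]] 0.09211550657731873
scene {'intrinsics': array([[461.4337,   0.    , 276.7374],
       [  0.    , 461.4337, 209.9714],
       [  0.    ,   0.    ,   1.    ]]), 'eye': array([1.4572, 0.8159, 1.015 ]), 'rotation': array([[-0.695 , -0.4478,  0.5625],
       [ 0.719 , -0.439 ,  0.5388],
       [ 0.0057,  0.7789,  0.6271]])}
tin_center [(array([ 0.6046, -0.0776,  0.0228]), 0.93), (array([ 0.6361, -0.288 ,  0.0183]), 0.88), (array([ 0.3776, -0.1895,  0.0227]), 0.82), (array([ 0.5127, -0.1903,  0.0152]), 0.73)]
gap [(array([0.5919, 0.0551, 0.0036]), 0.82), (array([ 0.4187, -0.0174,  0.0008]), 0.59)]
mat [(array([ 0.5962,  0.1719, -0.0041]), 0.69)]
tin s [(array([ 0.6467, -0.2714,  0.0378]), 0.91), (array([ 0.6154, -0.0665,  0.0359]), 0.77), (array([ 0.3903, -0.1781,  0.0373]), 0.56)]
side {'intrinsics': array([[422.6191,   0.    , 278.9281],
       [  0.    , 422.6191, 207.1379],
       [  0.    ,   0.    ,   1.    ]]), 'eye': array([-0.0569, -0.7076,  1.1031]), 'rotation': array([[ 0.7479,  0.4899, -0.4479],
       [-0.6637,  0.5621, -0.4935],
       [ 0.01  ,  0.6664,  0.7455]])}
tin_center [(array([ 0.6334, -0.2868,  0.0129]), 0.94), (array([ 0.3778, -0.1889,  0.0176]), 0.78), (array([ 0.5148, -0.1995,  0.0152]), 0.75), (array([ 0.6053, -0.0824,  0.0182]), 0.71), (array([ 0.6301,  0.4974, -0.0002]), 0.71)]
gap [(array([0.5918, 0.0567, 0.0006]), 0.61)]
mat [(array([0.5955, 0.1645, 0.    ]), 0.98), (array([ 0.5207, -0.5438,  0.0046]), 0.2)]
tin s [(array([ 0.619 , -0.2946,  0.0288]), 0.93), (array([ 0.5032, -0.2034,  0.0329]), 0.84), (array([ 0.3693, -0.1951,  0.0327]), 0.77), (array([ 0.4149, -0.0364,  0.0129]), 0.58)]
0.5
```

View pics/scene0.png

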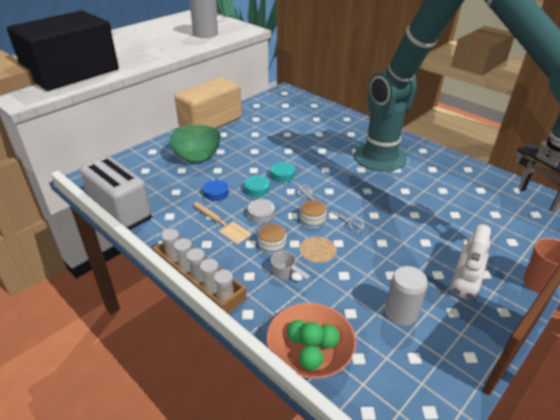

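View pics/side0.png

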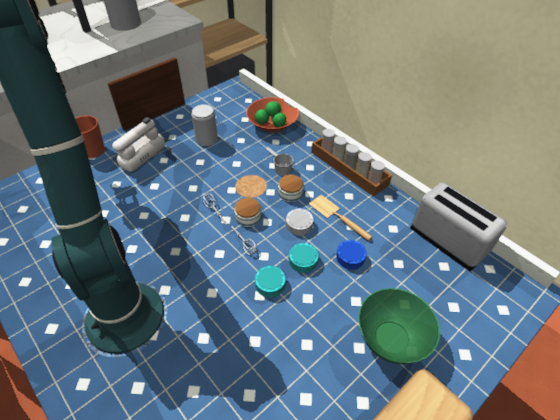

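Both pictures show the same layout. What could be taken for the tin, in scene and side pixels:

| Candidate | Scene | Side |
|---|---|---|
| Plain steel tin | (261,210) | (300,222) |
| Turquoise | (257,185) | (304,258) |
| Turquoise | (283,172) | (270,280) |
| Blue | (216,189) | (351,253) |

The steel cup at scene (284,265) and the canister at (406,295) are other things. I choose the plain steel tin, near (0.605, -0.08). Next is a close crop and precise fits from depth.

```bash
python3 - <<'E'
from h import *
from scipy.optimize import least_squares
a=cv2.imread('pics/scene0.png')[150:310,170:390];b=cv2.imread('pics/side0.png')[160:300,190:390]
cv2.imwrite('pics/crop0.png',np.hstack([cv2.resize(a,(400,400*160//220)),cv2.resize(b,(400,400*160//220))]))
def fit(P,c0,r,z0,z1):
    m=(np.hypot(P[...,0]-c0[0],P[...,1]-c0[1])<r*1.35)&(P[...,2]>z0)&(P[...,2]<z1)
    Q=P[m]; return m,Q
for c in ['scene','side']:
    d=np.load(c+'0.npy');P=cloud(c,d);P[d==0]=9
    m=(np.abs(P[...,0]-.6)<.15)&(np.abs(P[...,1]-.2)<.12)
    print(c,'floor med z',np.median(P[m][:,2]))
    for n,c0,z0,z1 in [('tin',(.605,-.08),.03,.042),('cr1',(.50,.055),.045,.07),('cr2',(.685,.055),.045,.07)]:
        m,Q=fit(P,c0,.045,z0,z1)
        if len(Q)<20: print(n,len(Q));continue
        (x,y),r=cv2.minEnclosingCircle(Q[:,:2].astype(np.float32))
        print(n,len(Q),'mean',Q.mean(0),'medz',np.median(Q[:,2]),'enc',x,y,r, 'mid',(np.percentile(Q,1,0)+np.percentile(Q,99,0))/2)
E
```

```text
scene floor med z 0.0007428282593111568
tin 347 mean [ 0.6056 -0.0767  0.0352] medz 0.03519219704822474 enc 0.6041319966316223 -0.07460135221481323 0.05012109875679016 mid [ 0.6041 -0.0781  0.0352]
cr1 355 mean [0.5002 0.0664 0.0513] medz 0.05143998942132588 enc 0.4981716275215149 0.06373568624258041 0.04670506343245506 mid [0.4988 0.0644 0.0506]
cr2 425 mean [0.6863 0.0538 0.0517] medz 0.05192242652823631 enc 0.6824105381965637 0.05276932194828987 0.04559508338570595 mid [0.6849 0.0524 0.0509]
side floor med z -0.0008141597269699652
tin 446 mean [ 0.5993 -0.0836  0.0342] medz 0.03403485381720861 enc 0.6009208559989929 -0.08288855105638504 0.04679057374596596 mid [ 0.6005 -0.0828  0.0351]
cr1 405 mean [0.4931 0.059  0.0505] medz 0.05034959489067781 enc 0.49376171827316284 0.05980020761489868 0.045517027378082275 mid [0.4934 0.0586 0.0509]
cr2 342 mean [0.6799 0.0468 0.0505] medz 0.05035612594623584 enc 0.6818615198135376 0.04813862591981888 0.04421582072973251 mid [0.6801 0.0473 0.0507]
```

View pics/crop0.png

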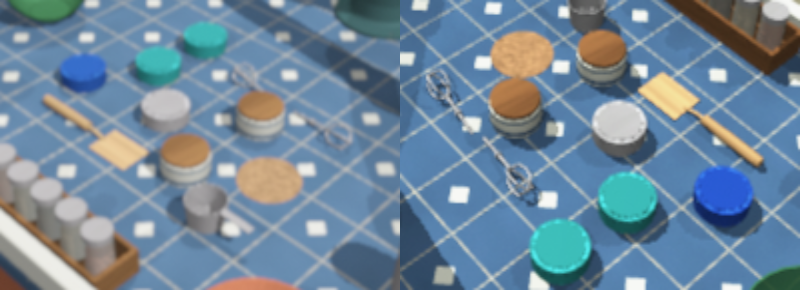

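The crop shows the plain steel tin between the spatula and the crocks. Its top is at z = 35 mm, which is right. The gap comes out at about (0.590, 0.056), and the crock centres are 187 mm apart, as given. I'll shut the fingers and move above for a closer wrist view.

```bash
cat >> h.py <<'E'
def R(d):  # tool x along d (2d), y down
    d=np.array(d,float);d/=np.linalg.norm(d)
    x=np.array([d[0],d[1],0]);y=np.array([0,0,-1.]);return np.stack([x,y,np.cross(x,y)],1)
def wrist(n):
    s=env.sense();p,d=viewer.read_camera('wrist');save(n,p)
    i=viewer.camera_info('wrist');T=np.array(i['T_tool_cam']);Rt=np.array(s['tcp_rot'])
    inf=dict(intrinsics=i['intrinsics'],rotation=Rt@T[:3,:3],eye=Rt@T[:3,3]+np.array(s['ee_pos']))
    P=cloud('wrist',d,inf);P[d==0]=9
    np.savez(n+'.npz',P=P,d=d,p=p);return p,P,inf
def circ(P,c0,z0,z1,rr=.06):
    m=(np.hypot(P[...,0]-c0[0],P[...,1]-c0[1])<rr)&(P[...,2]>z0)&(P[...,2]<z1);Q=P[m]
    if len(Q)<20:return None
    (x,y),r=cv2.minEnclosingCircle(Q[:,:2].astype(np.float32))
    return len(Q),Q.mean(0),((np.percentile(Q,.5,0)+np.percentile(Q,99.5,0))/2)[:2],np.percentile(Q,99.5,0)[:2]-np.percentile(Q,.5,0)[:2],np.array([x,y,r])
E
python3 - <<'E'
from h import *
print(viewer.camera_info('wrist'))
for sg in (1,-1):
    q=solver.inverse_kinematics([.59,-.0,.32],R((.067*sg,.998*sg)));print(sg,q)
    for p in ([.615,-.14,.012],[.6,.12,.012]):
        print(solver.inverse_kinematics(p,R((.067*sg,.998*sg))))
print(env.sense()['joint_positions'])
E
```

```text
{'intrinsics': array([[347.3428,   0.    , 278.7521],
       [  0.    , 347.3428, 211.7864],
       [  0.    ,   0.    ,   1.    ]]), 'T_tool_cam': array([[ 0.0008, -0.9595, -0.2819, -0.0791],
       [-0.0004,  0.2819, -0.9595, -0.1708],
       [ 1.    ,  0.0009, -0.0001,  0.0001],
       [ 0.    ,  0.    ,  0.    ,  1.    ]])}
1 [ 0.809   0.6342 -1.3141  1.5761  0.6188  1.4155  2.518 ]
[-0.6273  1.2289  1.3287  1.8202 -1.2846  1.2644 -2.1023]
[-0.1075  0.6788 -0.1933  1.806   0.1942  0.6752  2.6635]
-1 [-0.6038  0.311   0.6989  1.6652 -0.2096  1.242   0.0725]
[-0.2057  0.7457  0.5224  1.7949 -0.5242  0.7429  0.5301]
[-0.6256  0.7185  0.5078  1.843  -0.5113  0.713   0.1054]
[-1.33    0.4675 -0.0116  1.6027  0.006   1.0714 -0.0563]
```

```bash
python3 - <<'E'
from h import *
effector.grasp(10)
env.reach([.595,-.02,.28],R((-.067,-.998)))
p,P,inf=wrist('w1')
s=env.sense();print(s['t'],s['ee_pos'],s['joint_positions'],s['gripper_width'],inf['eye'])
print('tin',circ(P,(.6025,-.08),.03,.042))
print('A',circ(P,(.4965,.0625),.042,.07));print('B',circ(P,(.683,.05),.042,.07))
for n in ['tin_center','gap','mat']: print(n,[(np.array(r['at']),round(r['score'],2)) for r in tip_of('wrist',n)])
E
```

```text
4.6 [ 0.5951 -0.0188  0.2798] [-0.5662  0.3589  0.7035  1.7052 -0.2496  1.1695  0.1391] 0.000627286861183014 [0.6011 0.0608 0.4506]
tin (3519, array([ 0.6037, -0.0749,  0.036 ]), array([ 0.603, -0.076]), array([0.0865, 0.08  ]), array([ 0.6028, -0.0803,  0.0457]))
A (5119, array([0.4984, 0.0631, 0.0522]), array([0.4976, 0.0623]), array([0.0834, 0.0842]), array([0.4966, 0.0621, 0.0447]))
B (5087, array([0.6812, 0.0512, 0.0521]), array([0.6815, 0.0504]), array([0.0831, 0.0838]), array([0.682 , 0.0502, 0.0446]))
tin_center [(array([ 0.6022, -0.0819,  0.0163]), 0.89), (array([ 0.7291, -0.1532,  0.0056]), 0.74), (array([ 0.5135, -0.1978,  0.02  ]), 0.71), (array([ 0.3739, -0.1883,  0.02  ]), 0.68)]
gap [(array([ 0.6001, -0.0805,  0.0155]), 0.34)]
mat [(array([0.5941, 0.1675, 0.0014]), 0.71)]
```

View pics/w1.png

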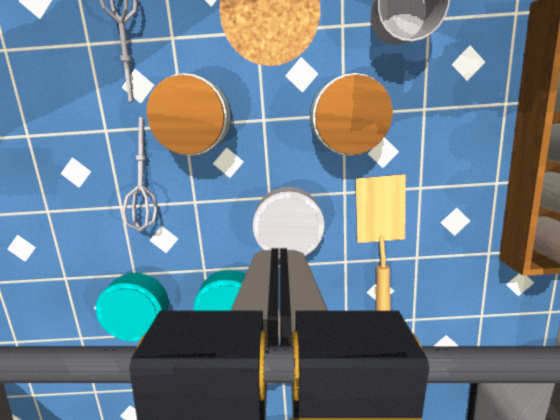

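The wrist view shows the steel tin at pixel (289,225), the crock lids at (188,114) and (352,114), the mat at (270,18), and the spatula head on the right from column 357. The turquoise tins are at the lower left, up to column 250. The lid fits give tin (0.603, -0.080) and crocks (0.497, 0.062) and (0.682, 0.050). That puts the tin 22 mm off the line. I'll push it diagonally onto the line well before the gap, then look again.

```bash
cat >> h.py <<'E'
A=np.array([.497,.0622]);B=np.array([.682,.0503]);G=(A+B)/2
e=(B-A)/np.linalg.norm(B-A);u=np.array([-e[1],e[0]]);M=G+.115*u
def p3(p,z): return [p[0],p[1],z]
def st(t): t=np.array(t);return dict(along=(t-G)@u,lat=(t-G)@e)
E
python3 - <<'E'
from h import *
T=np.array([.603,-.0797]);print(G,u,M,st(T))
goal=G-.078*u
d=(goal-T)/np.linalg.norm(goal-T);Rd=R(-d)
s0=T-d*.075; print(d,s0)
print(solver.inverse_kinematics(p3(s0,.01),Rd),solver.inverse_kinematics(p3(M-.05*u,.01),R(-u)))
env.movel(p3(s0,.16),Rd,rate=.2)
env.movel(p3(s0,.010),rate=.12)
f=env.sense();print(f['t'],f['ee_pos'],f['wrist_force'])
env.movel(p3(goal-d*(.0455+.010+.02),.010),rate=.06)
p,P,inf=wrist('w2')
f=env.sense();print(f['t'],f['ee_pos'],f['wrist_force'])
tc=circ(P,goal-.02*d,.03,.042);print(tc,st(tc[4][:2]))
E
```

```text
[0.5895 0.0562] [0.0642 0.9979] [0.5969 0.171 ] {'along': np.float64(-0.1348030277387785), 'lat': np.float64(0.0221990137721951)}
[-0.3035  0.9528] [ 0.6258 -0.1512]
[-0.1706  0.7599  0.4998  1.7598 -0.5041  0.7524  0.8975] [-0.6138  0.7085  0.482   1.8574 -0.49    0.6956  0.0888]
7.2 [ 0.6264 -0.1514  0.0109] [-0.5338 -0.304   0.5562]
8.4083 [ 0.607  -0.0933  0.0097] [ 0.0564 -0.4222  0.2583]
(36256, array([ 0.5899, -0.0382,  0.0361]), array([ 0.5905, -0.0417]), array([0.0863, 0.0895]), array([ 0.5931, -0.0475,  0.0528])) {'along': np.float64(-0.10328304667725684), 'lat': np.float64(0.01024562835709733)}
```

View pics/w2.png

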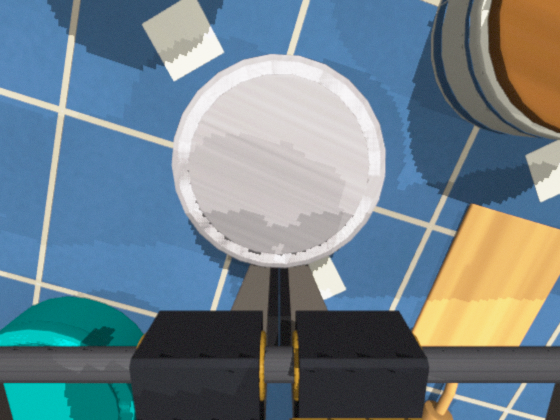

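The lid circle is at pixel (279,160), radius about 106, centred on the finger at column 280. The push is straight. I'll use a pixel circle fit from here, so the finger points drop out.

```bash
cat >> h.py <<'E'
def tin(p,P,inf,z=.036):
    g=cv2.medianBlur(cv2.cvtColor(p,cv2.COLOR_RGB2GRAY),5)
    c=cv2.HoughCircles(g,cv2.HOUGH_GRADIENT,1.5,400,param1=100,param2=30,minRadius=90,maxRadius=125)
    if c is None: return None
    cx,cy,r=c[0][0];K=inf['intrinsics']
    v=inf['rotation']@np.array([(cx-K[0,2])/K[0,0],-(cy-K[1,2])/K[1,1],-1]);t=(z-inf['eye'][2])/v[2]
    return (inf['eye']+v*t)[:2],r*t/K[0,0],(cx,cy,r)
E
python3 - <<'E'
from h import *
z=np.load('w2.npz');s=env.sense()
i=viewer.camera_info('wrist');T=np.array(i['T_tool_cam']);Rt=np.array(s['tcp_rot'])
inf=dict(intrinsics=i['intrinsics'],rotation=Rt@T[:3,:3],eye=Rt@T[:3,3]+np.array(s['ee_pos']))
t=tin(z['p'],z['P'],inf);print(t,st(t[0]))
print('dist',np.linalg.norm(t[0]-s['ee_pos'][:2]), t[0]-s['ee_pos'][:2])
E
```

```text
(array([ 0.5892, -0.0358]), np.float64(0.043267537874463795), (np.float32(278.25), np.float32(158.25), np.float32(104.25))) {'along': np.float64(-0.09191062178755792), 'lat': np.float64(0.0056083772600174575)}
dist 0.06018956432790045 [-0.0178  0.0575]
```

```bash
python3 - <<'E'
from h import *
s=env.sense();d=-np.array(s['tcp_rot'])[:2,0];c=np.array(s['ee_pos'][:2])
env.movel(p3(c+.016*d,.010),rate=.05)
env.movel(p3(c-.012*d,.010),rate=.1)
env.movel(p3(c-.012*d,.20),R(-u),rate=.2)
p,P,inf=wrist('w3')
print(env.sense()['t'],env.sense()['ee_pos'])
t=circ(P,G-.078*u,.03,.040,.055);print(t,st(t[4][:2]),st(t[2]))
print('A',circ(P,A,.042,.07));print('B',circ(P,B,.042,.07))
E
```

```text
10.4667 [ 0.6099 -0.1043  0.1987]
(7756, array([ 0.5855, -0.0222,  0.0361]), array([ 0.5853, -0.0233]), array([0.0866, 0.0865]), array([ 0.5852, -0.0234,  0.0455])) {'along': np.float64(-0.07980397181211608), 'lat': np.float64(0.0008422605151792175)} {'along': np.float64(-0.07969126765160908), 'lat': np.float64(0.0008872286174504086)}
A (6143, array([0.4983, 0.0467, 0.052 ]), array([0.4979, 0.0442]), array([0.0843, 0.0513]), array([0.4975, 0.0607, 0.0442]))
B (6071, array([0.6803, 0.0347, 0.052 ]), array([0.6816, 0.0323]), array([0.0839, 0.0517]), array([0.6816, 0.047 , 0.0442]))
```

View pics/w3.png

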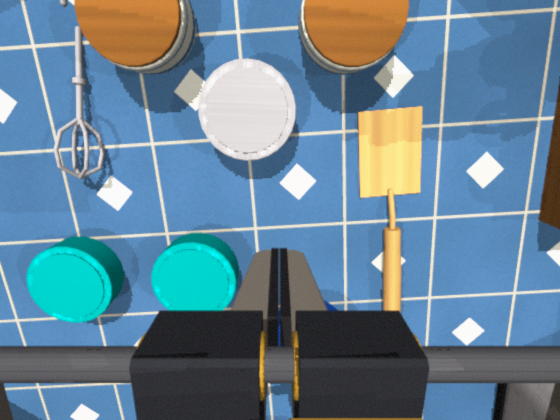

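The tin is now at pixel (247,109). The fit gives 0.8 mm off the line with radius 45.5 mm, 80 mm before the gap. I'll push straight along the gap axis and check just before the narrowest part.

```bash
python3 - <<'E'
from h import *
T=np.array([.5852,-.0234]);d=(M-T)/np.linalg.norm(M-T);Rd=R(-d);print(d,u)
s0=T-d*.070
env.movel(p3(s0,.12),Rd,rate=.2)
env.movel(p3(s0,.010),rate=.12)
for k,a in enumerate((-.045,-.02)):
    tgt=T+d*(a-st(T)['along'])
    env.movel(p3(tgt-d*.0555,.010),rate=.06)
    p,P,inf=wrist('w4_%d'%k);f=env.sense()
    print(f['t'],f['ee_pos'],f['wrist_force'])
    t=tin(p,P,inf);print(t, t and st(t[0]))
E
```

```text
[0.06   0.9982] [0.0642 0.9979]
13.1417 [ 0.5836 -0.0437  0.0097] [ 0.157   0.8446 -0.0424]
(array([0.5883, 0.0162]), np.float64(0.04399417461074702), (np.float32(279.75), np.float32(159.75), np.float32(105.9))) {'along': np.float64(-0.04003919872034296), 'lat': np.float64(0.0013356874183598024)}
13.7583 [ 0.5854 -0.0188  0.01  ] [ 0.0788 -0.6091  0.0119]
(array([0.5896, 0.0426]), np.float64(0.04466323633490916), (np.float32(278.25), np.float32(156.75), np.float32(107.55))) {'along': np.float64(-0.013637455863311483), 'lat': np.float64(0.0009584047436085961)}
```

View pics/w4_1.png

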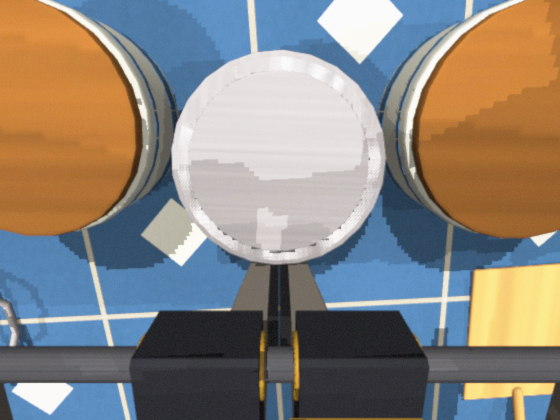

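The tin, at pixel (279,157), sits symmetrically between the crock edges (left about 173, right about 386), with no side force. I'll continue in short steps with force checks.

```bash
python3 - <<'E'
from h import *
T=np.array([.5852,-.0234]);d=(M-T)/np.linalg.norm(M-T)
for k,a in enumerate((0,.02,.045,.08,.111)):
    tgt=T+d*(a-st(T)['along'])
    env.movel(p3(tgt-d*.0565,.010),rate=.06)
    p,P,inf=wrist('w5_%d'%k);f=env.sense()
    print(round(f['t'],2),f['ee_pos'],f['wrist_force'])
    t=tin(p,P,inf);print(t, t and st(t[0]))
    if abs(f['wrist_force']).max()>8: print('STOP');break
E
```

```text
14.28 [0.5865 0.0005 0.0099] [ 0.3771  0.3175 -0.4704]
(array([0.5912, 0.0617]), np.float64(0.0446405654060581), (np.float32(279.75), np.float32(156.75), np.float32(107.55))) {'along': np.float64(0.005531499517320411), 'lat': np.float64(0.001376376131374116)}
14.81 [0.5877 0.0204 0.0099] [-0.2838 -0.2471  0.1819]
(array([0.5924, 0.081 ]), np.float64(0.04469588940308534), (np.float32(279.75), np.float32(158.25), np.float32(107.55))) {'along': np.float64(0.024889940498172246), 'lat': np.float64(0.0013236624218016992)}
15.43 [0.5892 0.0452 0.0099] [ 0.3526 -0.1017  0.2073]
(array([0.5933, 0.1065]), np.float64(0.044641488925645366), (np.float32(278.25), np.float32(156.75), np.float32(107.55))) {'along': np.float64(0.05040654395223697), 'lat': np.float64(0.0005700228303293171)}
16.21 [0.5912 0.08   0.0099] [0.4317 0.3234 0.4473]
(array([0.5953, 0.1406]), np.float64(0.04469537044315593), (np.float32(278.25), np.float32(158.25), np.float32(107.55))) {'along': np.float64(0.08452144956257238), 'lat': np.float64(0.00038989109533422826)}
16.93 [0.5931 0.111  0.0099] [-0.0126  0.1876  0.8675]
(array([0.5978, 0.1716]), np.float64(0.04468627973665674), (np.float32(279.75), np.float32(158.25), np.float32(107.55))) {'along': np.float64(0.11562400718555683), 'lat': np.float64(0.0008561757296794264)}
```

View pics/w5_4.png

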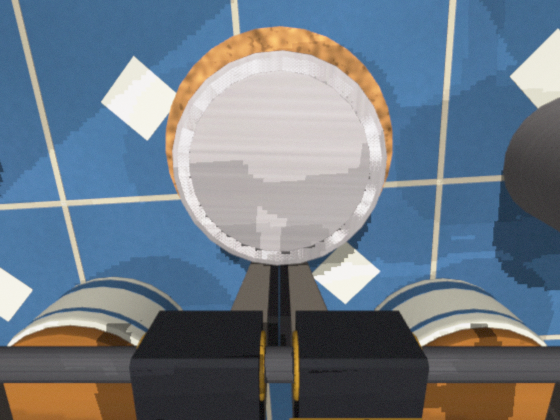

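The tin is through, and the cork shows around its far and side rims. I'll back off, lift clear and check from higher up.

```bash
python3 - <<'E'
from h import *
d=-np.array(env.sense()['tcp_rot'])[:2,0];c=np.array(env.sense()['ee_pos'][:2])
env.movel(p3(c-.03*d,.010),rate=.1)
env.movel(p3(c-.03*d,.25),R(-u),rate=.2)
p,P,inf=wrist('w6');print(env.sense()['t'])
t=circ(P,M,.03,.040,.065);print(t,st(t[4][:2]),'M',M)
# mat by colour at floor
h=cv2.cvtColor(p,cv2.COLOR_RGB2HSV)
m=(h[...,0]>5)&(h[...,0]<22)&(h[...,1]>90)&(abs(P[...,2])<.008)&(np.hypot(P[...,0]-M[0],P[...,1]-M[1])<.075)
Q=P[m];print(len(Q),cv2.minEnclosingCircle(Q[:,:2].astype(np.float32)))
E
```

```text
18.775
(5994, array([0.5971, 0.1694, 0.0361]), array([0.5969, 0.1684]), array([0.0866, 0.0867]), array([0.597 , 0.1683, 0.0455])) {'along': np.float64(0.11226080309490938), 'lat': np.float64(0.00033125468305430394)} M [0.5969 0.171 ]
2133 ((0.5970862507820129, 0.17050747573375702), 0.05774277076125145)
```

View pics/w6.png

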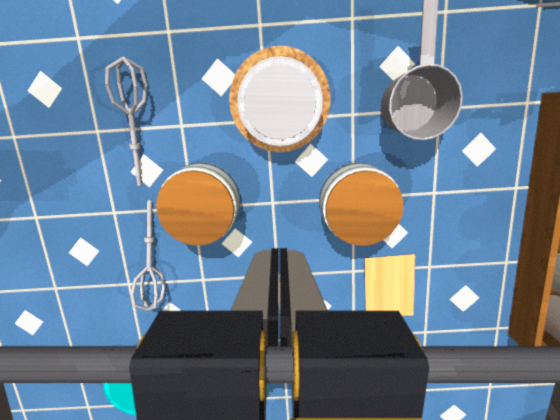

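The tin, at pixel (281,98), stands on the mat with cork showing all round. Its centre is 2 to 3 mm from the mat's, with 13 mm of slack. The beaters, cup and spatula in view have not moved, and the hand is clear at z = 0.25.

```bash
python3 - <<'E'
from h import *
workorder.finish_job();print(env.sense()['t'])
E
```

```text
the job is handed in; nothing more can be done
the job is handed in; nothing more can be done
```

The tin went through the gap and now stands wholly on the cork mat, and I have handed the job in. With the fingers shut, I pushed the plain steel tin diagonally onto the gap line. I then pushed it straight between the crocks, backed off and lifted the hand to z = 0.25 m.

- **Placing:** my last check put the tin centre at (0.597, 0.168). The mat centre was (0.597, 0.1705) by colour fit and (0.597, 0.171) from the crock geometry. That is 2–3 mm off, with 13 mm allowed.
- **Forces and time:** wrist force, read after each push, stayed below about 1 N, with no sign of touching the crocks. The clock stood at about 19 s at the last check.
- **Bystanders:** the beaters, cup, crocks and the part of the spatula in the last wrist picture looked undisturbed. The bowl, mixer and canister were outside that view, so I did not re-check them; the arm worked well away from them.
- **Disagreements:** the low-height pixel circle fits read up to about 5 mm further along the push than the depth fits, and about 2 % small. I relied on the depth fits from higher up, whose radius matched the 45.5 mm rim. The wrist-view network also placed "gap" on the tin (score 0.34), and I ignored that.

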